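# Aim a spray head on the test stand

### The arm

A 7-joint arm with a two-finger parallel gripper is mounted at the origin on a cart in front of the work surface, level with it; the furniture and walls round the work are solid. World frame = base frame: x ahead of the robot, y to its left, z up, the work surface at z = 0. Lengths are in m, angles in rad, forces in N, time in s.
With the tool pointing down it reaches from about 0.35 to 0.9 m from the base axis. Payload 19.9 kg.
Tool frame: the origin (TCP) lies between the finger pads, 19 mm behind the fingertips; this is the grasp point; z points along the fingers, y is the line along which they close (so a half turn about z gives the same grasp; the last joint's range is limited). The gripper opens to 94 mm and grips with 3 to 60 N. Pads are 16 mm wide; open, the fingers measure 119 mm over their backs; the gripper's body (75 mm by 177 mm) begins 78 mm behind the grasp point.
Start: joints at [-1.304, 0.417, -0.01, 1.614, 0.005, 1.111, -0.053], TCP at [0.19, 0.595, 0.224] pointing down, gripper open.
Joint ranges: [-2.81, 2.81], [-0.39, 2.02], [-1.27, 1.25], [0.06, 2.57], [-1.19, 4.33], [0.19, 2], [-2.82, 2.82]. Speed limits (rad/s): [1.89, 1.89, 2.39, 2.39, 3.01, 3.01, 3.01].

### API

Orientations are given as a unit quaternion [w, x, y, z].
In Python, from workcell import r gives the robot as it stands.
- The arm moves only by the tool creep_tool, called in YAML: its name, and indented under it one key for each argument. Schema: {"type":"object","properties":{"plan":{"type":"object","properties":{"sx":{"type":"array","items":{"type":"number"},"minItems":1,"maxItems":10},"sy":{"type":"array","items":{"type":"number"},"minItems":1,"maxItems":10},"sz":{"type":"array","items":{"type":"number"},"minItems":1,"maxItems":10},"drx":{"type":"array","items":{"type":"number"},"minItems":1,"maxItems":10},"dry":{"type":"array","items":{"type":"number"},"minItems":1,"maxItems":10},"drz":{"type":"array","items":{"type":"number"},"minItems":1,"maxItems":10}},"additionalProperties":false,"required":["sx","sy","sz","drx","dry","drz"]},"aperture":{"type":"number"},"only":{"type":"string"},"quiet":{"type":"boolean"},"lines":{"type":"string"}},"required":["plan"],"additionalProperties":false}. plan is an object with one list for each field, all of the same length, 1 to 10, a row being the entries at one place: sx, sy, sz (the shift in units of 25 mm), drx, dry, drz (a rotation vector in units of 0.2 rad); each row is the pose to reach, as a shift and turn from the pose commanded when the call began, along the tool's axes at that moment; what a row does not reach only later rows make up. A row lasts 1/8 s, in which the tool goes at most 0.0625 m and 0.188 rad, less where a joint would pass 70% of its speed; a pose out of reach is approached as far as the arm can. aperture is the opening from 0.0 (shut) to 1.0 (fully open), set as the call begins (left out keeps the last). The fingers move at their own pace and stop on an object; the grip force is fixed at half the most. Time passes only in rows, so rows that do not move let the fingers close. The tool returns the time, the measured TCP pose, the force, the opening and the grip force at its end. only (a regular expression) keeps the lines of the reply that match it, lines (a string "A,B") keeps lines A to B, and quiet returns only ok. Input that does not fit is refused with a message, and nothing moves.
- r.observe(): the state, without advancing time (a new reading comes with each control period).
- r.grab_frame(name): name is "scene" or "top" or "wrist"; returns (picture, depth): 420x560x3 uint8, blue, green, red; 420x560 float32, m along the optical axis (not along the pixel's ray), 0 where there is no reading.
- r.camera_params(name): a dict with "K" (3x3 intrinsics, pixels), "R" (3x3) and "t" (3): a world point X has camera coordinates R X + t. Camera axes: x right, y down, z forward; pixel columns grow to the right and rows downward; lengths in m; the calibration is good to about 2 mm. A picture is of the moment at which its call begins: read the wrist's pose just before it. camera_params takes no time and is no camera call; for the wrist camera it gives the pose at the moment of the call.
- r.sign_off(): hands the job in; it is judged then, once.
The state is a dict: "time": time; "joint_pos": joint angles; "qd": joint speeds; "tau": joint torques, N m; "tcp_pos": TCP position; "tcp_rot": TCP orientation; "ft_force": force on the tool from outside, world axes, zero at the start; "wrist_torque": the same for the moment, N m; "finger_gap": opening from 0.0 (shut) to 1.0 (fully open); "finger_force": force on a finger pad.
Only numpy, scipy, OpenCV 4.12 (cv2) and the standard library are available. Lean on these libraries where they do the work, as an engineer would, in place of code of your own. Each camera call takes 0.05 s, during which the arm holds its last target. There are 200 camera calls.

### The job

Set the spray head with the brass outlet upright in the middle of the round steel pad of the blue test stand, turned so that its outlet points the same way as the yellow arrow. Let go of it, then swing the red-knobbed retaining arm all the way over the head until it meets its stop. Leave the spare head with the black outlet, the steel cube, the loose lid and the tins where they are.

Things in the scene. Friction and masses are not known exactly. Their poses are not given: they have to be found in the camera images.
- brass_head: spray head to set up: upright aluminium body, 62 mm high, brass outlet at its side. Origin at the centre of the underside, z up, +x towards the outlet. 46 mm diameter up to 29 mm; from 32 mm to the flat top a round collar, 40 mm diameter: grip it there, any way round. A brass stripe on top runs from the axis towards the outlet. 0.18-0.35 kg. Starts turned any way; may swap places with the spare
- brass_outlet (a point): tip of the brass outlet, 42 mm from the head's axis and 18 mm above its underside; the outlet is 16 to 20 mm thick and stays below the collar
- black_head: spare spray head, of the same shape and size, origin and axes, but with a black outlet and black stripe; to be left alone
- stand: fixed blue base plate of the test stand, 150 mm along its x, 220 mm along its y (from -80 to +140), 14 mm thick. Origin on the bench under the pad's centre; z up. Its y points to the hinge post, its -x roughly to the robot. The hinge post (22 mm diameter) stands 95 mm from the pad's centre along +y
- pad_centre (a point): centre of the round steel pad's flat top: 60 mm diameter, 20 mm above the bench, without rim or recess; same axes as the stand
- index: dark index ring with white ticks round the pad, 100 mm diameter, flat, 3 mm below the pad's top, fixed at a varying angle. Origin on the pad's axis, 14 mm above the bench, z up; its +x is the direction in which the yellow arrow on it points (outwards, from the pad)
- arrow_mark (a point): point on the yellow arrow, 42 mm from the pad's axis, 17 mm above the bench: the outlet's tip belongs straight above it. The arrow runs from the pad's edge to about 70 mm out
- clamp (a joint): retaining arm's upright hinge, rad: 0 closed (over the pad, against its stop), grows as it swings anticlockwise from above, away to the far side (stop at 1.7). Starts between 1.0 and 1.6. Stays where it is left, little friction (under 1 N at the knob), no spring
- clamp_knob (a point): point on the axis of the upright red knob at the arm's end, 118 mm above the bench, where the tool centre belongs. Knob: 18 mm diameter, 94 to 126 mm above the bench, 138 mm from the hinge axis; moves with the arm; closed, it stands 43 mm past the pad's centre. The aluminium arm is 22 mm wide, 86 to 94 mm above the bench, and passes 4 mm over a head on the pad
- clamp_hinge (a point): point on the upright hinge axis of the arm, level with clamp_knob; the hinge's top is at 102 mm
- film_applicator: grey steel cube, 44 mm, origin under its centre; bystander
- tin_lid: loose round grey lid, 57 mm diameter, 10 mm high, lying flat, origin under its centre; bystander
- sample_tin_14: open grey tin, 70 mm diameter, 78 mm high, origin under its centre; bystander
- sample_tin_15: open grey tin, as the other tins; bystander
- sample_tin_06: open grey tin, as the other tins; bystander

How it is judged:
On the way:
1. the brass-outlet head stands on the pad, aimed along the arrow and let go, while the arm is still open (horizontal distance between brass_head and pad_centre below 0.008 m and horizontal distance between brass_outlet and arrow_mark below 0.013 m and angle between the x axis of brass_head and the x axis of index, either way round below 0.17 rad and z of brass_head in the frame of pad_centre between -0.003 and 0.003 m and angle between brass_head's own z axis and vertical below 0.06 rad and contact force between brass_head and the fingers below 0.2 N and value of joint clamp above 0.6 rad), for 0.2 s.
At the end, for the whole second after the job is handed in: The brass-outlet head stands upright, released and still on the pad: axis within 8 mm of its centre, outlet within 0.17 rad of the arrow's direction (not reversed), tip within 13 mm of the arrow mark. The retaining arm is closed over it, within 0.07 rad of its stop, and still (horizontal distance between brass_head and pad_centre below 0.008 m and horizontal distance between brass_outlet and arrow_mark below 0.013 m and angle between the x axis of brass_head and the x axis of index, either way round below 0.17 rad and z of brass_head in the frame of pad_centre between -0.003 and 0.003 m and angle between brass_head's own z axis and vertical below 0.06 rad and contact force between brass_head and the fingers below 0.2 N and value of joint clamp below 0.07 rad and velocity of joint clamp between -0.05 and 0.05 rad/s and linear speed of brass_head below 0.01 m/s); the robot touches nothing.
It fails at once if the spare head, the steel cube, the loose lid or a tin is moved by more than 20 mm (distance of any of black_head, film_applicator, tin_lid, sample_tin_14, sample_tin_15, sample_tin_06 from where it was at the start of the episode above 0.02 m).
It also fails if it takes over 50 s, if anything falls off the work surface, if the arm or the gripper's body presses on something with over 40 N, if the wrist force passes 120 N, or if a joint passes its speed limit or range.

## Working session

There is one attempt and no reset: what is moved stays moved. The work goes in short steps, Python scripts to look and compute and a tool call to move; the robot and the scene stay as the last step left them, time stands still between calls to the robot, and variables do not carry over. Pictures are saved under pics/ and viewed, at most 10 in all, crops included, and the job is handed in when it is done.

```bash
ls; mkdir -p pics
```

Run:
```python
from workcell import r
import cv2,numpy as np
s=r.observe();print(s)
for n in("scene","top"):
    p,d=r.grab_frame(n);cv2.imwrite(f"pics/{n}0.png",p);np.save(f"pics/{n}0.npy",d)
    c=r.camera_params(n);print(n,c)
```

```text
pics
workcell.py
{'time': 0.0, 'joint_pos': array([-1.30353437,  0.41797759, -0.0102925 ,  1.61416925,  0.00466843,
        1.11070512, -0.05297619]), 'qd': array([-1.26043797e-04,  8.77902852e-05,  2.12387806e-03,  1.70562879e-03,
        2.38534958e-04, -6.68969578e-05,  7.49136153e-04]), 'tau': array([-7.86879154e-04, -8.51279426e+01,  6.38323724e-01, -4.25991082e+01,
       -4.89628874e-02,  1.87769788e-02,  9.45694501e-05]), 'tcp_pos': array([0.18982447, 0.59510136, 0.22362513]), 'tcp_rot': array([-6.12290033e-05,  1.53764292e-01,  9.88107363e-01, -6.14615375e-04]), 'ft_force': array([ 0.56786195, -0.15185301,  0.58107938]), 'wrist_torque': array([-0.01525594,  0.01893028,  0.01804599]), 'finger_force': 0.0, 'finger_gap': 1.0022199472406046}
scene {'K': array([[448.95653111,   0.        , 278.8215761 ],
       [  0.        , 448.95653111, 213.14551423],
       [  0.        ,   0.        ,   1.        ]]), 'R': array([[ 0.76136327, -0.64831709,  0.00330343],
       [-0.25654559, -0.30595071, -0.9168307 ],
       [ 0.5954077 ,  0.69719374, -0.39926252]]), 't': array([-0.45646931,  0.21354314,  0.85056731])}
top {'K': array([[447.5236792 ,   0.        , 273.87499053],
       [  0.        , 447.5236792 , 208.00451708],
       [  0.        ,   0.        ,   1.        ]]), 'R': array([[ 0.02338582, -0.99968117,  0.00952209],
       [-0.99684684, -0.02403981, -0.07562051],
       [ 0.07582531, -0.00772362, -0.9970912 ]]), 't': array([-0.10857429,  0.55597827,  1.29382332])}
```
View pics/top0.png

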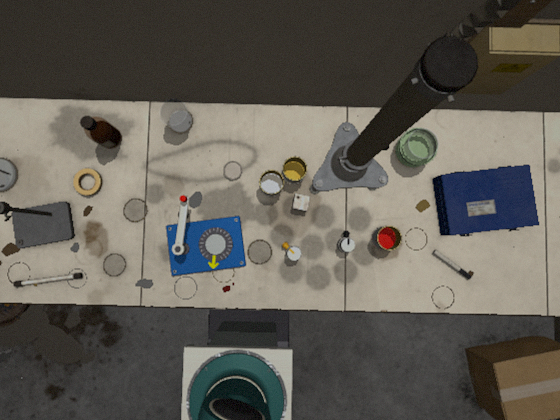

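View pics/scene0.png

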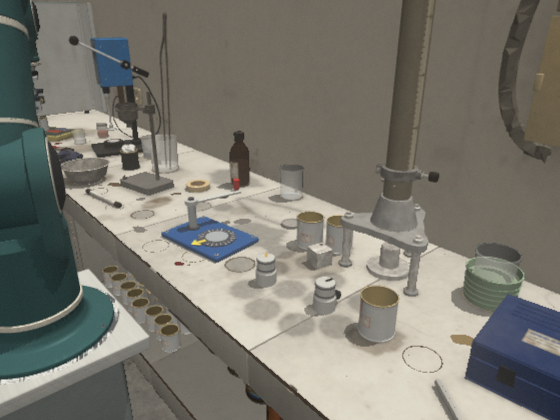

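The top view shows the brass head at (293,253), with its outlet towards (286,245). The pad is at (214,244) with the arrow pointing down to (213,263), the knob at (183,199), the hinge at (180,249) and the spare head at (347,243). The scene view agrees.

Create h.py:
```python
import numpy as np,cv2
from workcell import r
from scipy.spatial.transform import Rotation as Ro
def Rt(s): q=s["tcp_rot"]; return Ro.from_quat([q[1],q[2],q[3],q[0]])
def unproj(c,u,v,d):
    p=np.linalg.inv(c["K"])@np.array([u*d,v*d,d]); return c["R"].T@(p-c["t"])
def ray(c,u,v,z):  # meet plane z
    o=-c["R"].T@c["t"]; k=c["R"].T@np.linalg.inv(c["K"])@np.array([u,v,1.]); return o+k*(z-o[2])/k[2]
def cloud(c,d):
    v,u=np.mgrid[:d.shape[0],:d.shape[1]]
    P=np.stack([u*d,v*d,d],-1)@np.linalg.inv(c["K"]).T
    return (P-c["t"])@c["R"]
def proj(c,X):
    p=c["K"]@(c["R"]@np.asarray(X)+c["t"]); return p[:2]/p[2]
```

Run:
```python
from h import *
c=r.camera_params("top");d=np.load("pics/top0.npy");P=cloud(c,d)
for n,u,v in[("brass",293,253),("outl",286,245),("black",347,243),("pad",214,244),("arrow",213,263),("knob",183,199),("hinge",180,249),("cube",300,204),("disc",260,252),("tin",271,183),("tin",294,169),("tin",388,238),("d2",135,210),("d3",115,265)]:
    print(n,P[v,u].round(3),np.median(P[v-2:v+3,u-2:u+3,2]).round(3))
print(r.camera_params("wrist"))
```

```text
brass [ 0.429 -0.152  0.065] 0.062
outl [ 0.451 -0.133  0.028] 0.023
black [ 0.461 -0.305  0.06 ] 0.062
pad [0.449 0.076 0.026] 0.019
arrow [0.393 0.079 0.016] 0.016
knob [0.569 0.152 0.123] 0.125
hinge [0.434 0.161 0.094] 0.097
cube [ 0.57  -0.171  0.04 ] 0.042
disc [ 0.428 -0.057 -0.001] -0.0
tin [ 0.632 -0.085  0.02 ] 0.022
tin [ 0.678 -0.153  0.005] 0.003
tin [ 0.478 -0.431  0.025] 0.02
d2 [0.544 0.317 0.001] -0.001
d3 [0.38  0.369 0.001] 0.001
{'K': array([[300.10389252,   0.        , 278.85561512],
       [  0.        , 300.10389252, 206.38888837],
       [  0.        ,   0.        ,   1.        ]]), 'R': array([[ 0.304166  ,  0.95261814, -0.00131574],
       [ 0.92659695, -0.29553639,  0.23254317],
       [ 0.22113599, -0.07195089, -0.97258518]]), 't': array([-0.62430015, -0.02489283,  0.38956236])}
```

Units first: shifts go in units of 25 mm and turns go in units of 0.2 rad. So -0.062 m is -2.48, -0.008 m is -0.32, 1.6 rad is 8.

creep_tool:
  plan: {"sx":[-1.92, -3.88, -5.8, -7.72, -9.68, -11.6, -12.56, -13.52, -14.48, -15.44], "sy":[-1.44, -2.88, -4.32, -5.8, -7.24, -8.68, -10.88, -13.12, -15.32, -17.52], "sz":[-0.32, -0.64, -1, -1.32, -1.68, -2, -2.24, -2.48, -2.72, -2.96], "drx":[0, 0, 0, 0, 0, 0, 0, 0, 0, 0], "dry":[0, 0, 0, 0, 0, 0, 0, 0, 0, 0], "drz":[0.8, 1.6, 2.4, 3.2, 4, 4.8, 5.6, 6.4, 7.2, 8]}

```text
time: 1.35
tcp_pos: [0.4243, 0.0589, 0.2984]
tcp_rot: [-0.0, 0.817, 0.576, 0.0]
ft_force: [1.4, 0.1, 0.9]
finger_gap: 0.999
finger_force: 0.0
```

creep_tool:
  plan: {"sx":[0, 0], "sy":[0, 0], "sz":[0, 0], "drx":[0, 0], "dry":[0, 0], "drz":[0, 0]}

```text
time: 1.6
tcp_pos: [0.4244, 0.0612, 0.2982]
tcp_rot: [-0.0, 0.816, 0.578, -0.0]
ft_force: [1.1, -0.5, -0.9]
finger_gap: 0.999
finger_force: 0.0
```

Run:
```python
from h import *
s=r.observe();c=r.camera_params("wrist");p,d=r.grab_frame("wrist")
print(s["tcp_pos"],s["tcp_rot"],s["joint_pos"]);cv2.imwrite("pics/w1.png",p);np.savez("pics/w1.npz",p=p,d=d,**c)
```

```text
[0.42441035 0.06122783 0.29815351] [-7.70043456e-05  8.15693018e-01  5.78484997e-01 -5.47728919e-05] [-0.76755019 -0.0351213   0.54395881  1.98781938  0.01951464  1.18405543
 -0.56828462]
```

View pics/w1.png

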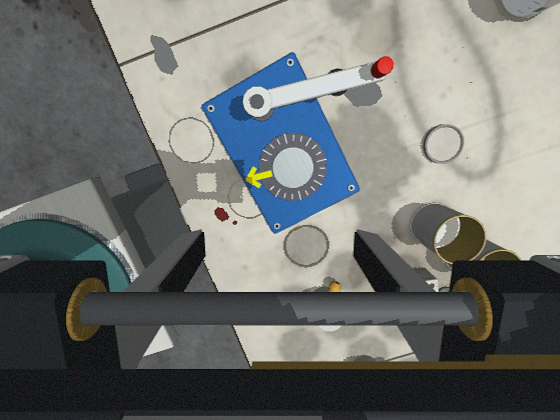

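The wrist view shows the pad at (292,166), the arrow tip at (248,178), the hinge at (258,101) and the knob at (384,66). The brass outlet shows just above the gripper bar at (335,287). I'm moving on to view the brass head from above at the grasp yaw.

creep_tool:
  plan: {"sx":[-0.88, -1.76, -2.64, -3.52, -4.4, -5.32, -6.2, -7.08, -7.96, -7.96], "sy":[0.2, 0.4, 0.6, 0.8, 1, 1.2, 1.4, 1.6, 1.8, 1.8], "sz":[0.16, 0.32, 0.48, 0.68, 0.84, 1, 1.2, 1.36, 1.52, 1.52], "drx":[0, 0, 0, 0, 0, 0, 0, 0, 0, 0], "dry":[0, 0, 0, 0, 0, 0, 0, 0, 0, 0], "drz":[0.88, 1.76, 2.64, 3.52, 4.4, 5.28, 6.16, 7.04, 7.9, 7.9]}

```text
time: 2.9
tcp_pos: [0.401, -0.142, 0.2599]
tcp_rot: [0.0, 0.985, -0.173, -0.0]
ft_force: [0.3, 0.1, -0.7]
finger_gap: 1.0
finger_force: 0.0
```

creep_tool:
  plan: {"sx":[0], "sy":[0], "sz":[0], "drx":[0], "dry":[0], "drz":[0]}

```text
time: 3.02
tcp_pos: [0.4014, -0.1407, 0.2602]
tcp_rot: [0.0, 0.985, -0.171, -0.0]
ft_force: [0.8, -0.4, -0.2]
finger_gap: 1.003
finger_force: 0.0
```

Run:
```python
from h import *
s=r.observe();c=r.camera_params("wrist");p,d=r.grab_frame("wrist")
print(s["tcp_pos"],s["tcp_rot"],s["joint_pos"]);cv2.imwrite("pics/w2.png",p);np.savez("pics/w2.npz",p=p,d=d,**c)
```

```text
[ 0.40136005 -0.14074573  0.26019379] [ 1.79631688e-04  9.85348833e-01 -1.70550894e-01 -1.96424479e-04] [-0.48777833 -0.00770347  0.7582005   2.05347646  0.0064078   1.09407332
 -1.64610877]
```

View pics/w2.png

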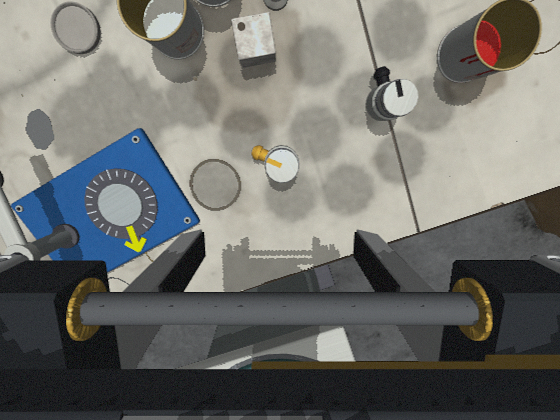

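The brass head's top is at (281,163) with its outlet at (258,152). The spare head is at (399,97), the pad at (121,204), the arrow tip at (138,250) and the lid far off at (77,28). Next I'll measure.

Create m.py:
```python
from h import *
V={n:dict(np.load(f"pics/{n}.npz")) for n in("w1","w2")}
V["top"]=dict(p=cv2.imread("pics/top0.png"),d=np.load("pics/top0.npy"),**r.camera_params("top"))
def tri(obs):
    A=[];b=[]
    for n,(u,v) in obs.items():
        c=V[n]; M=c["K"]@np.c_[c["R"],c["t"]]
        for w,x in((0,u),(1,v)): q=x*M[2]-M[w]; q/=np.linalg.norm(q[:3]); A.append(q[:3]);b.append(-q[3])
    return np.linalg.lstsq(np.array(A),np.array(b),rcond=None)[0]
def comp(mask,u,v,rad):
    y,x=np.nonzero(mask); k=np.hypot(x-u,y-v)<rad
    return (x[k].mean(),y[k].mean()),k.sum()
def circ_xy(n,u,v,rad,z0,z1,rob=True):
    c=V[n];P=cloud(c,c["d"]);vv,uu=np.mgrid[:420,:560]
    k=(np.hypot(uu-u,vv-v)<rad)&(P[...,2]>z0)&(P[...,2]<z1)
    Q=P[k]; (x,y),R=cv2.minEnclosingCircle(Q[:,:2].astype(np.float32))
    return Q.mean(0).round(4),(round(x,4),round(y,4),round(R,4)),np.median(Q[:,2]).round(4),k.sum()
```

Create a.py:
```python
from m import *
print("brass w2",circ_xy("w2",281,163,30,.056,.070)); print("brass top",circ_xy("top",293,253,14,.055,.075))
print("pad w1",circ_xy("w1",292,166,34,.0185,.03)); print("pad w2",circ_xy("w2",121,204,34,.0185,.03))
for n,u,v in(("w1",258,176),("w2",135,240),("top",213,263)):
    h=cv2.cvtColor(V[n]["p"],cv2.COLOR_BGR2HSV);m=cv2.inRange(h,(22,130,120),(38,255,255))>0
    y,x=np.nonzero(m);k=np.hypot(x-u,y-v)<22
    Q=np.array([ray(V[n],a,b,.017)[:2] for a,b in zip(x[k],y[k])]); print("arrow",n,k.sum(),Q.mean(0).round(4))
    w,ev=np.linalg.eigh(np.cov(Q.T)); print("  axis",ev[:,1])
for n,u,v in(("w2",270,158),("top",288,247)):
    h=cv2.cvtColor(V[n]["p"],cv2.COLOR_BGR2HSV);m=cv2.inRange(h,(8,110,80),(30,255,255))>0
    P=cloud(V[n],V[n]["d"]);y,x=np.nonzero(m);k=np.hypot(x-u,y-v)<25;Q=P[y[k],x[k]]
    print("outlet",n,k.sum(),Q[Q[:,2]<.045].mean(0).round(4),"stripe",Q[Q[:,2]>=.055].mean(0).round(4))
for n,u,v in(("w1",384,66),("top",183,199)):
    h=cv2.cvtColor(V[n]["p"],cv2.COLOR_BGR2HSV);m=(cv2.inRange(h,(0,130,80),(8,255,255))|cv2.inRange(h,(172,130,80),(180,255,255)))>0
    P=cloud(V[n],V[n]["d"]);y,x=np.nonzero(m);k=np.hypot(x-u,y-v)<20;Q=P[y[k],x[k]];T=Q[Q[:,2]>.121]
    print("knob",n,k.sum(),T.mean(0).round(4),len(T))
print("hinge w1",circ_xy("w1",258,101,22,.097,.12)); print("hinge top",circ_xy("top",180,249,10,.097,.12))
print("tri pad",tri({"w1":(292,166),"w2":(121,204)}),"brass top-w2",tri({"top":(293.5,254),"w2":(282,163)}))
# edge circle fits: bright pad / brass top, contour moments
for n,u,v,z,R in(("w1",292,166,.02,30),("w2",121,204,.02,30),("w2",281,163,.062,24)):
    g=cv2.cvtColor(V[n]["p"],cv2.COLOR_BGR2HSV);m=((g[...,2]>130)&(g[...,1]<45)).astype(np.uint8)
    mm=np.zeros_like(m);cv2.circle(mm,(u,v),R,1,-1);nc,l,st,ce=cv2.connectedComponentsWithStats(m&mm)
    i=1+st[1:,4].argmax();print(n,ce[i].round(1),st[i],ray(V[n],*ce[i],z).round(4))
```

```bash
python3 a.py
```

```text
brass w2 (array([ 0.4307, -0.1544,  0.0615]), (0.4301, -0.1543, 0.0207), np.float64(0.0617), np.int64(920))
brass top (array([ 0.4271, -0.1532,  0.0617]), (0.4271, -0.1533, 0.0204), np.float64(0.0615), np.int64(159))
pad w1 (array([0.4497, 0.0742, 0.0198]), (0.4488, 0.0745, 0.0479), np.float64(0.0198), np.int64(1286))
pad w2 (array([0.4513, 0.0734, 0.0197]), (0.4522, 0.0723, 0.0479), np.float64(0.0197), np.int64(1365))
arrow w1 247 [0.397  0.0783]
  axis [-0.99485475  0.10131152]
arrow w2 272 [0.3973 0.0782]
  axis [-0.99811315  0.06140153]
arrow top 66 [0.3969 0.0785]
  axis [-0.9944012   0.10567046]
outlet w2 251 [ 0.4524 -0.1317  0.0245] stripe [ 0.4375 -0.1474  0.0672]
outlet top 46 [ 0.4504 -0.1305  0.022 ] stripe [ 0.4352 -0.1469  0.063 ]
knob w1 233 [0.572  0.1537 0.1271] 230
knob top 32 [0.571  0.153  0.1256] 27
hinge w1 (array([0.436 , 0.1675, 0.1011]), (0.4356, 0.1685, 0.0154), np.float64(0.1015), np.int64(189))
hinge top (array([0.4331, 0.1677, 0.1007]), (0.4359, 0.1664, 0.019), np.float64(0.1004), np.int64(45))
tri pad [0.45073911 0.07515762 0.01244662] brass top-w2 [ 0.42589223 -0.15598857 -0.00430525]
w1 [292.7 167.1] [ 273  147   41   41 1326] [0.4512 0.0741 0.02  ]
w2 [119.2 204.4] [  98  184   44   42 1429] [0.4513 0.0733 0.02  ]
w2 [283.1 161.9] [ 258  139   48   45 1371] [ 0.4339 -0.1578  0.062 ]
```

creep_tool:
  plan: {"sx":[0.64, 1.268, 1.268, 1.268, 1.268, 1.268, 1.268, 1.268], "sy":[0.064, 0.128, 0.128, 0.128, 0.128, 0.128, 0.128, 0.128], "sz":[1.6, 3.6, 5.6, 7, 7.8, 8.24, 8.24, 8.24], "drx":[0, 0, 0, 0, 0, 0, 0, 0], "dry":[0, 0, 0, 0, 0, 0, 0, 0], "drz":[0, 0, 0, 0, 0, 0, 0, 0]}
  aperture: 1.0

```text
time: 4.08
tcp_pos: [0.4303, -0.1555, 0.055]
tcp_rot: [-0.0, 0.985, -0.172, 0.001]
ft_force: [-0.6, -0.5, -0.4]
finger_gap: 0.999
finger_force: 0.0
```

Close and lift slightly.

creep_tool:
  plan: {"sx":[0, 0, 0, 0, 0, 0, 0, 0], "sy":[0, 0, 0, 0, 0, 0, 0, 0], "sz":[0, 0, 0, 0, 0, 0, 0, 0], "drx":[0, 0, 0, 0, 0, 0, 0, 0], "dry":[0, 0, 0, 0, 0, 0, 0, 0], "drz":[0, 0, 0, 0, 0, 0, 0, 0]}
  aperture: 0.3

```text
time: 5.08
tcp_pos: [0.4297, -0.1556, 0.0543]
tcp_rot: [0.0, 0.985, -0.173, -0.0]
ft_force: [0.4, 0.3, 0.2]
finger_gap: 0.42
finger_force: 30.0
```

creep_tool:
  plan: {"sx":[0, 0, 0, 0], "sy":[0, 0, 0, 0], "sz":[-1.2, -2.8, -4.4, -4.4], "drx":[0, 0, 0, 0], "dry":[0, 0, 0, 0], "drz":[0, 0, 0, 0]}

```text
time: 5.58
tcp_pos: [0.4309, -0.1558, 0.1663]
tcp_rot: [-0.0, 0.985, -0.173, 0.002]
ft_force: [-0.1, 0.1, -2.6]
finger_gap: 0.42
finger_force: 30.0
```

Run:
```python
from h import *
s=r.observe();c=r.camera_params("wrist");p,d=r.grab_frame("wrist")
print(s["tcp_pos"],s["tcp_rot"]);cv2.imwrite("pics/w3.png",p);np.savez("pics/w3.npz",p=p,d=d,**c)
```

```text
[ 0.43090211 -0.15577857  0.1662536 ] [-4.90232827e-04  9.84992044e-01 -1.72587650e-01  1.98372584e-03]
```

View pics/w3.png

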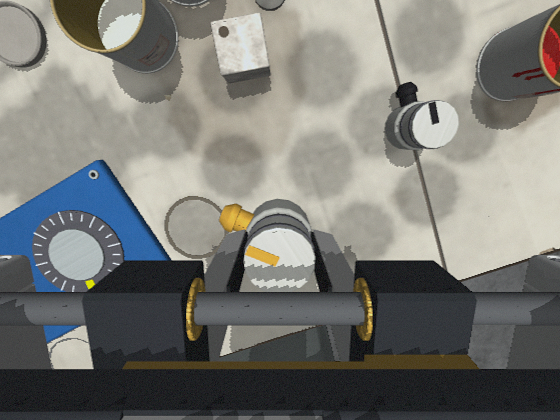

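The head is held at (280,250). The stripe runs to (250,255) and the outlet is at (235,217). Now I'll measure its pose in the tool frame.

Create b.py:
```python
from h import *
import sys
from scipy.optimize import least_squares
V=dict(np.load("pics/w3.npz"));c=V
tp=np.array([.43090211,-.15577857,.1662536]);q=[-4.90232827e-04,9.84992044e-01,-1.72587650e-01,1.98372584e-03]
R=Ro.from_quat([q[1],q[2],q[3],q[0]])
T=R.inv().apply((cloud(c,V["d"])-tp).reshape(-1,3)).reshape(420,560,3)
vv,uu=np.mgrid[:420,:560]
b=(uu>240)&(uu<320)&(vv>195)&(vv<292)&(abs(T[...,0])<.06)
k=b&(T[...,2]<-.003)&(T[...,2]>-.015);Q=T[k];print("top z",np.median(Q[:,2]),len(Q),Q[:,:2].min(0),Q[:,:2].max(0))
# collar side points: z 0..0.018, radius 20
k=b&(T[...,2]>0.0)&(T[...,2]<.018);S=T[k];print(len(S),S.min(0),S.max(0))
f=lambda p:np.hypot(S[:,0]-p[0],S[:,1]-p[1])-.020
s=least_squares(f,[0,0],loss="soft_l1",f_scale=.001);print("collar centre",s.x,np.median(abs(s.fun)))
e=[]
for y in np.arange(-.012,.013,.003):
    m=abs(Q[:,1]-y)<.0015
    e.append((y,Q[m,0].max()))
e=np.array(e);g=least_squares(lambda p:np.hypot(e[:,0]-0,e[:,1]-p[0])-.02,[0]);print("top edge centre x",g.x,e[:,1])
h=cv2.cvtColor(V["p"],cv2.COLOR_BGR2HSV);m=cv2.inRange(h,(8,110,80),(30,255,255))>0
k=m&(uu>210)&(uu<275)&(vv>195)&(vv<240);O=T[k];print("outlet",O.mean(0),len(O));
k=m&(uu>240)&(uu<285)&(vv>243)&(vv<272);O2=T[k];print("stripe",O2.mean(0),len(O2))
w,ev=np.linalg.eigh(np.cov(O2[:,:2].T));print(ev[:,1])
```

```bash
python3 b.py
```

```text
top z -0.007463073257718624 4113 [-0.01823828 -0.02093991] [0.02070457 0.02222712]
662 [ 4.99510944e-03 -2.33184041e-02  7.79141832e-06] [0.02057173 0.02474748 0.01796102]
collar centre [ 6.26033617e-05 -5.56154634e-06] 0.00044047987496738036
top edge centre x [0.00089287] [0.01752883 0.01868019 0.02001869 0.02064306 0.0206383  0.02070457
 0.0197596  0.01872308 0.01698225]
outlet [ 0.01492503 -0.02876369  0.02895243] 673
stripe [ 0.00437229 -0.00918197 -0.0088455 ] 336
[-0.89857333  0.43882338]
```

To row units: -0.2227 m is -8.908, -0.2 m is -8, -0.17 rad is -0.85.

creep_tool:
  plan: {"sx":[-0.24, -0.48, -0.72, -0.96, -1.2, -1.44, -1.68, -1.92, -2.16, -2.38], "sy":[-0.88, -1.8, -2.68, -3.56, -4.44, -5.36, -6.24, -7.12, -8, -8.908], "sz":[0, 0, 0, 0, 0, 0, 0, 0, 0.2, 0.4], "drx":[0, 0, 0, 0, 0, 0, 0, 0, 0, 0], "dry":[0, 0, 0, 0, 0, 0, 0, 0, 0, 0], "drz":[-0.85, -1.7, -2.55, -3.4, -4.25, -5.1, -5.95, -6.8, -7.65, -8.5]}

```text
time: 6.88
tcp_pos: [0.4488, 0.0746, 0.1527]
tcp_rot: [-0.001, 0.778, 0.628, -0.001]
ft_force: [-0.1, -0.0, -1.8]
finger_gap: 0.417
finger_force: 30.0
```

creep_tool:
  plan: {"sx":[0, 0, 0, 0, 0, 0], "sy":[0, 0, 0, 0, 0, 0], "sz":[0, 0, 0, 0, 0, 0], "drx":[0, 0, 0, 0, 0, 0], "dry":[0, 0, 0, 0, 0, 0], "drz":[-0.75, -1.5, -2.25, -2.89, -2.89, -2.89]}

```text
time: 7.62
tcp_pos: [0.4492, 0.0739, 0.1536]
tcp_rot: [-0.0, 0.57, 0.821, -0.0]
ft_force: [1.0, -0.2, -2.1]
finger_gap: 0.419
finger_force: 30.0
```

Run:
```python
from h import *
P=[]
for i in range(3):
    s=r.observe();c=r.camera_params("wrist");p,d=r.grab_frame("wrist");P.append(s["tcp_pos"])
print(np.mean(P,0),s["tcp_rot"],s["joint_pos"])
tx=Rt(s).apply([1,0,0]);print(np.degrees(np.arctan2(tx[1],tx[0])));D=np.array([.4505,.0738,.0752])-np.mean(P,0);print("tool delta",Rt(s).inv().apply(D))
cv2.imwrite("pics/w4.png",p);np.savez("pics/w4.npz",p=p,d=d,**c)
```

```text
[0.44931254 0.07393698 0.15375967] [-1.74285556e-04  5.69909883e-01  8.21707148e-01 -2.39212627e-04] [-0.50199927  0.21066765  0.30359042  2.09752568 -0.08356592  0.8450931
  0.20884415]
110.51211255855212
tool delta [-0.00054547  0.00111066  0.07855901]
```

View pics/w4.png

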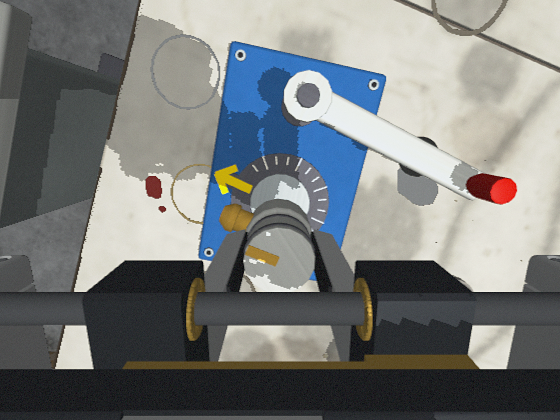

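The outlet at (235,217) runs parallel to the arrow at (232,180), and the arm and knob at (492,190) are clear of the gripper. Next I lower it.

creep_tool:
  plan: {"sx":[0, -0.02, -0.02, -0.02, -0.02, -0.02, -0.02, -0.02, -0.02], "sy":[0.044, 0.044, 0.044, 0.044, 0.044, 0.044, 0.044, 0.044, 0.044], "sz":[1, 1.8, 2.4, 2.72, 2.92, 3.06, 3.14, 3.14, 3.14], "drx":[0, 0, 0, 0, 0, 0, 0, 0, 0], "dry":[0, 0, 0, 0, 0, 0, 0, 0, 0], "drz":[0, 0, 0, 0, 0, 0, 0, 0, 0]}

```text
time: 8.9
tcp_pos: [0.4509, 0.074, 0.076]
tcp_rot: [0.0, 0.569, 0.822, 0.0]
ft_force: [-0.4, -0.3, -2.5]
finger_gap: 0.417
finger_force: 30.0
```

To row units: 0.0008 m is 0.032.

creep_tool:
  plan: {"sx":[0, 0, 0], "sy":[0, 0, 0], "sz":[0.032, 0.032, 0.032], "drx":[0, 0, 0], "dry":[0, 0, 0], "drz":[0, 0, 0]}

```text
time: 9.28
tcp_pos: [0.4508, 0.0739, 0.075]
tcp_rot: [0.0, 0.569, 0.822, -0.0]
ft_force: [0.1, 0.3, -2.4]
finger_gap: 0.418
finger_force: 30.0
```

creep_tool:
  plan: {"sx":[0, 0, 0], "sy":[0, 0, 0], "sz":[0.032, 0.032, 0.032], "drx":[0, 0, 0], "dry":[0, 0, 0], "drz":[0, 0, 0]}

```text
time: 9.65
tcp_pos: [0.4508, 0.0739, 0.0743]
tcp_rot: [0.0, 0.569, 0.822, 0.0]
ft_force: [-1.3, 0.3, 3.2]
finger_gap: 0.418
finger_force: 30.0
```

creep_tool:
  plan: {"sx":[0, 0, 0, 0], "sy":[0, 0, 0, 0], "sz":[0, 0, 0, 0], "drx":[0, 0, 0, 0], "dry":[0, 0, 0, 0], "drz":[0, 0, 0, 0]}
  aperture: 0.65

```text
time: 10.15
tcp_pos: [0.4508, 0.074, 0.0742]
tcp_rot: [0.0, 0.569, 0.822, -0.0]
ft_force: [1.0, -0.3, 0.0]
finger_gap: 0.653
finger_force: 0.0
```

creep_tool:
  plan: {"sx":[0, 0, 0, 0, -0.8, -2, -2.8, -2.8], "sy":[0, 0, 0, 0, 0, 0, 0, 0], "sz":[-0.6, -1.6, -3, -4.4, -6, -7.6, -8.4, -8.4], "drx":[0, 0, 0, 0, 0, 0, 0, 0], "dry":[0, 0, 0, 0, 0, 0, 0, 0], "drz":[0, 0, 0, 0, 0, 0, 0, 0]}

```text
time: 11.15
tcp_pos: [0.476, 0.0073, 0.2861]
tcp_rot: [0.001, 0.57, 0.822, 0.001]
ft_force: [-0.8, -0.0, -0.9]
finger_gap: 0.649
finger_force: 0.0
```

Run:
```python
from h import *
P=[]
for i in range(3):
    s=r.observe();c=r.camera_params("wrist");p,d=r.grab_frame("wrist");P.append(s["tcp_pos"])
print(np.mean(P,0),s["tcp_rot"],s["joint_pos"])
cv2.imwrite("pics/w5.png",p);np.savez("pics/w5.npz",p=p,d=d,**c)
```

```text
[0.47544478 0.00818314 0.28497598] [-1.69543513e-04  5.69048690e-01  8.22303812e-01 -3.36237326e-05] [-0.43862241  0.08595142  0.37933593  1.90906017 -0.03495587  1.15319927
  0.31373389]
```

View pics/w5.png

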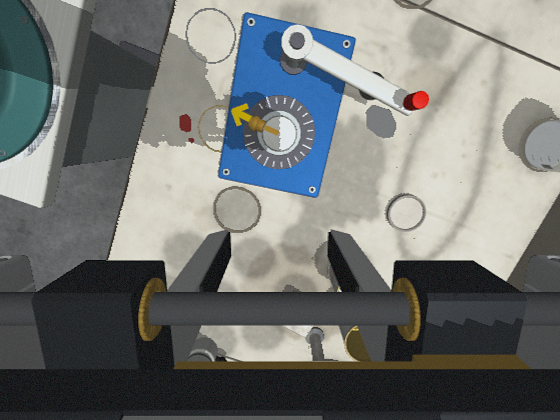

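The head stands on the pad at (282,130), its outlet at (258,121) lying over the arrow at (245,115). The knob is at (418,100). I'll check the numbers.

Create e.py:
```python
from h import *
V=dict(np.load("pics/w5.npz"));P=cloud(V,V["d"]);vv,uu=np.mgrid[:420,:560];h=cv2.cvtColor(V["p"],cv2.COLOR_BGR2HSV)
n=lambda u,v,rr:np.hypot(uu-u,vv-v)<rr
k=n(282,130,26)&(P[...,2]>.074)&(P[...,2]<.09);Q=P[k];print("top",cv2.minEnclosingCircle(Q[:,:2].astype(np.float32)),np.median(Q,0),len(Q))
m=cv2.inRange(h,(8,110,80),(21,255,255))>0;k=m&n(258,121,14)&(P[...,2]<.06)&(P[...,2]>.025);print("outlet",P[k].mean(0),k.sum())
m=cv2.inRange(h,(22,130,120),(38,255,255))>0;k=m&n(242,113,16)&(P[...,2]<.025);print("arrow",np.mean([ray(V,a,b,.017) for a,b in zip(uu[k],vv[k])],0),k.sum())
m=(cv2.inRange(h,(0,130,80),(8,255,255))|cv2.inRange(h,(172,130,80),(180,255,255)))>0;k=m&n(418,100,20);Q=P[k];T=Q[Q[:,2]>.121];print("knob",T.mean(0),cv2.minEnclosingCircle(T[:,:2].astype(np.float32)))
k=n(296,42,18)&(P[...,2]>.097)&(P[...,2]<.11);print("hinge",cv2.minEnclosingCircle(P[k][:,:2].astype(np.float32)),P[k].mean(0))
# index ring/pad axis from dark ring
k=n(282,132,42)&(h[...,2]<95)&(abs(P[...,2]-.017)<.004);Q=P[k];print("ring",cv2.minEnclosingCircle(Q[:,:2].astype(np.float32)),len(Q))
```

```bash
python3 e.py
```

```text
top ((0.45122000575065613, 0.07254768908023834), 0.020624008029699326) [0.45112615 0.07281522 0.08174732] 959
outlet [0.41975289 0.07428009 0.04466469] 180
arrow [0.39317599 0.07861003 0.017     ] 243
knob [0.5714873  0.15279508 0.12829011] ((0.5147901773452759, 0.11616457998752594), 0.07726527750492096)
hinge ((0.43571481108665466, 0.1667317897081375), 0.016479678452014923) [0.43589981 0.16691089 0.10080863]
ring ((0.4479210376739502, 0.07306550443172455), 0.050273407250642776) 552
```

creep_tool:
  plan: {"sx":[0.68, 1.36, 2.04, 2.72, 3.4, 4.068, 4.068, 4.068, 4.068], "sy":[0.96, 1.92, 2.88, 3.84, 4.8, 5.64, 5.64, 5.64, 5.64], "sz":[0.4, 0.8, 1.4, 2, 2.6, 3.2, 3.8, 3.8, 3.8], "drx":[0, 0, 0, 0, 0, 0, 0, 0, 0], "dry":[0, 0, 0, 0, 0, 0, 0, 0, 0], "drz":[-0.8, -1.6, -2.4, -3.2, -4, -4.8, -5.54, -5.54, -5.54]}
  aperture: 0.5

```text
time: 12.42
tcp_pos: [0.5714, 0.1533, 0.1894]
tcp_rot: [-0.0, 0.053, 0.999, -0.0]
ft_force: [-0.0, 0.4, -0.3]
finger_gap: 0.498
finger_force: 0.0
```

Run:
```python
from h import *
P=[]
for i in range(2):
    s=r.observe();c=r.camera_params("wrist");p,d=r.grab_frame("wrist");P.append(s["tcp_pos"])
print(np.mean(P,0),s["tcp_rot"],s["joint_pos"])
ty=Rt(s).apply([0,1,0]);print(np.degrees(np.arctan2(ty[1],ty[0])));D=np.array([.572,.153,.118])-np.mean(P,0);print("tool delta",Rt(s).inv().apply(D))
cv2.imwrite("pics/w6.png",p)
P=cloud(c,d);h=cv2.cvtColor(p,cv2.COLOR_BGR2HSV);k=(h[...,1]>130)&((h[...,0]<8)|(h[...,0]>172))&(P[...,2]>.118);Q=P[k];k=np.hypot(Q[:,0]-.572,Q[:,1]-.153)<.03;print("knob",Q[k].mean(0),k.sum())
```

```text
[0.5714452  0.15333319 0.18956288] [1.96476716e-04 5.28611757e-02 9.98601851e-01 3.80322796e-05] [-0.43500773  0.39468097  0.15438579  1.73925802 -0.06969395  1.01257918
  1.20963517]
83.9397318061456
tool delta [-0.00055909 -0.00027968  0.07156308]
knob [0.57192989 0.1538087  0.12623284] 402
```

View pics/w6.png

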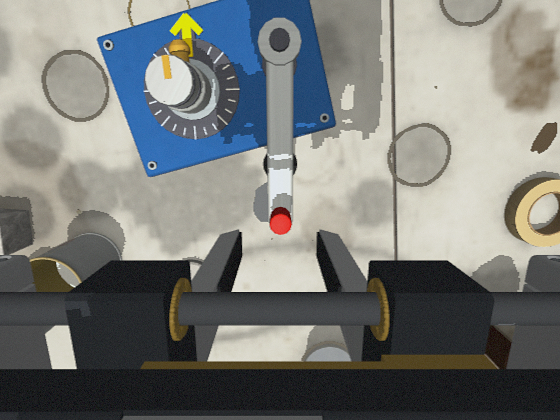

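The knob at (280,222) is centred between the fingers. I'll descend and cage it, then swing the arm.

creep_tool:
  plan: {"sx":[0, 0, 0, 0, 0], "sy":[0, 0, 0, 0, 0], "sz":[1.2, 2.2, 2.8, 2.84, 2.84], "drx":[0, 0, 0, 0, 0], "dry":[0, 0, 0, 0, 0], "drz":[0, 0, 0, 0, 0]}

```text
time: 13.15
tcp_pos: [0.572, 0.1534, 0.1191]
tcp_rot: [0.001, 0.052, 0.999, 0.0]
ft_force: [0.9, 0.4, 0.4]
finger_gap: 0.501
finger_force: 0.0
```

creep_tool:
  plan: {"sx":[0, 0, 0], "sy":[0, 0, 0], "sz":[0, 0, 0], "drx":[0, 0, 0], "dry":[0, 0, 0], "drz":[0, 0, 0]}
  aperture: 0.27

```text
time: 13.52
tcp_pos: [0.5717, 0.1533, 0.1184]
tcp_rot: [0.0, 0.051, 0.999, 0.0]
ft_force: [-0.2, -0.1, -0.5]
finger_gap: 0.28
finger_force: 0.0
```

To row units: -0.1263 m is -5.052, -0.1183 m is -4.732, 1.17 rad is 5.85.

creep_tool:
  plan: {"sx":[0.048, 0.184, 0.412, 0.724, 1.12, 1.588, 2.12, 2.708, 3.348, 3.348], "sy":[-0.712, -1.412, -2.088, -2.728, -3.32, -3.86, -4.332, -4.732, -5.052, -5.052], "sz":[0, 0, 0, 0, 0, 0, 0, 0, 0, 0], "drx":[0, 0, 0, 0, 0, 0, 0, 0, 0, 0], "dry":[0, 0, 0, 0, 0, 0, 0, 0, 0, 0], "drz":[0.65, 1.3, 1.95, 2.6, 3.25, 3.9, 4.55, 5.2, 5.85, 5.85]}

```text
time: 14.78
tcp_pos: [0.4749, 0.0362, 0.1184]
tcp_rot: [-0.0, 0.594, 0.804, 0.0]
ft_force: [0.4, 0.1, -0.5]
finger_gap: 0.268
finger_force: 0.0
```

To row units: -0.0232 m is -0.928, -0.0191 m is -0.764, 0.17 rad is 0.85.

creep_tool:
  plan: {"sx":[0.008, 0.028, 0.04, 0.052, 0.064, 0.08, 0.08, 0.08], "sy":[-0.276, -0.548, -0.656, -0.764, -0.848, -0.928, -0.928, -0.928], "sz":[0, 0, 0, 0, 0, 0, 0, 0], "drx":[0, 0, 0, 0, 0, 0, 0, 0], "dry":[0, 0, 0, 0, 0, 0, 0, 0], "drz":[0.25, 0.5, 0.6, 0.7, 0.775, 0.85, 0.85, 0.85]}

```text
time: 15.78
tcp_pos: [0.4528, 0.0314, 0.1183]
tcp_rot: [0.0, 0.66, 0.751, 0.0]
ft_force: [3.3, 0.3, -0.1]
finger_gap: 0.269
finger_force: 1.6
```

To row units: 0.002 m is 0.08, -0.001 m is -0.04.

creep_tool:
  plan: {"sx":[0, 0, 0, 0], "sy":[-0.04, -0.04, 0.08, 0.08], "sz":[0, 0, 0, 0], "drx":[0, 0, 0, 0], "dry":[0, 0, 0, 0], "drz":[0, 0, 0, 0]}

```text
time: 16.27
tcp_pos: [0.4544, 0.0315, 0.118]
tcp_rot: [-0.0, 0.66, 0.751, -0.0]
ft_force: [-0.0, 1.3, -0.1]
finger_gap: 0.268
finger_force: 0.0
```

creep_tool:
  plan: {"sx":[0, 0, 0, 0, 0, 0, -0.8, -2, -2], "sy":[0, 0, 0, 0, 0, 0, 0, 0, 0], "sz":[0, 0, 0, -0.8, -2.4, -4, -5.6, -6.8, -6.8], "drx":[0, 0, 0, 0, 0, 0, 0, 0, 0], "dry":[0, 0, 0, 0, 0, 0, 0, 0, 0], "drz":[0, 0, 0, 0, 0, 0, 0, 0, 0]}
  aperture: 0.5

```text
time: 17.4
tcp_pos: [0.4618, -0.0197, 0.29]
tcp_rot: [0.001, 0.661, 0.75, 0.001]
ft_force: [-0.7, 0.9, -0.6]
finger_gap: 0.503
finger_force: 0.0
```

```bash
cp pics/w5.npz pics/w5b.npz
```

Run:
```python
from h import *
s=r.observe();c=r.camera_params("wrist");p,d=r.grab_frame("wrist")
P=cloud(c,d);h=cv2.cvtColor(p,cv2.COLOR_BGR2HSV);k=(h[...,1]>130)&((h[...,0]<8)|(h[...,0]>172))&(P[...,2]>.12);Q=P[k].mean(0)
H=np.array([.4357,.1668]);a=np.arctan2(*(Q[:2]-H)[::-1]);pc=np.array([.451,.0735]);b=np.arctan2(*(pc-H)[::-1])
print("knob",Q,k.sum(),"clamp",a-b);cv2.imwrite("pics/w7.png",p);np.savez("pics/w7.npz",p=p,d=d,**c)
```

```text
knob [0.45721486 0.0310464  0.12794404] 201 clamp -0.0053630821766978976
```

View pics/w7.png

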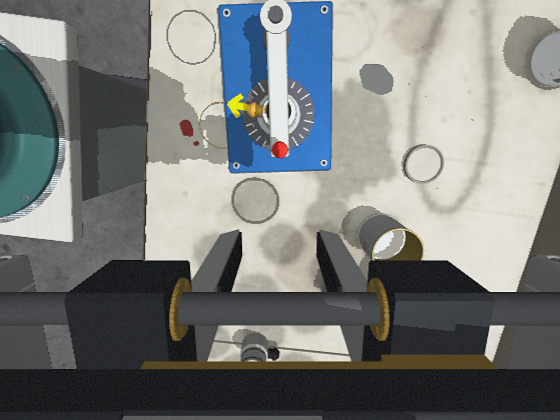

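The arm is closed with its knob at (280,149) and a measured clamp angle of about 0. The outlet at (254,109) is still aligned with the arrow at (237,105), and the robot is clear.

```bash
python3 -c "
from workcell import r
print(r.sign_off())"
```

```text
the job is handed in; nothing more can be done
None
```

I set the brass-outlet head on the pad about 1 mm off centre with its outlet within about 3° of the arrow, swung the arm to its stop (about 0 rad by camera), moved the robot clear and handed in the job at about 17 s; the result wasn't reported back.

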